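Seat the deep-well plate in the mixer and snap its toggle clamp into lock

TASK

Push the deep-well plate with the blue mat along its guide rails until it is fully home against the end stop of the plate mixer's nest; then push the red handle of the toggle clamp over and down, past its dead point, until it snaps into lock and the rubber foot holds the plate down. Only push, with the fingertips or the outside of the fingers: do not take the handle between the fingers and do not lift or tip the plate. Leave everything else on the bench where it stands.

Things in the scene. Friction and masses are not known exactly. Their poses are not given: they have to be found in the camera images.
- mixer: Plate mixer, fixed, yawed up to 0.35 rad: white housing with an aluminium carrier that bears the plate's nest and the toggle clamp. Origin on the bench below the nest's middle line; x along the rails towards the end stop (away from the robot), y to the clamp's side, z up. Housing: x -140 to 115, y -95 to 125 mm, 78 mm high. Nest floor: z = 96 mm, x -104 to 76 mm.
- end_stop (a point): Middle of the foot of the nest's end-stop face, at x 76, y 0, z 96 mm in the mixer's frame (axes as the mixer's); the stop is 93 mm wide, 16 mm high. Two guide rails, tops 9 mm above the nest floor, run from it towards -x for 124 mm at y = +/-44 to 48 mm, then flare outwards for 20 mm.
- plate: Loose deep-well plate, off-white with blue sealing mat, 127.8 (x) x 85.5 (y) x 46 mm, 0.15 to 0.31 kg, origin at the centre of its underside. Stands on the nest floor between the rails (1.5 mm play each side), its x along the mixer's, 18 to 45 mm short of the end stop. Fully home its +x end touches the stop: origin at x 12, y 0, z 96 mm in the mixer's frame.
- clamp_handle (a joint): Handle angle (rad) about its pivot. 0: locked, handle level, pointing to the mixer's +y, on its stop. Grows as raised; 1.35 fully open, nearly upright. Starts at about 1.1 to 1.3 and stays where left. Closing over the plate, a spring resists from about 0.4, up to some 10 N at the grip, as far as the dead point at 0.13; past it the clamp snaps to 0 by itself and stays.
- handle_pivot (a point): Fixed pivot of the handle, parallel to the mixer's x, at x 15, y 80, z 138 mm in the mixer's frame, on a 36 mm wide block (y 53 to 103 mm). Its axes turn with the handle: x along the pivot (mixer's x), y along the handle to its free end, z square to the handle on the side to push on (up when locked, towards the nest when open).
- handle_grip (a point): Middle of the red round grip, on its axis, 85 mm from the pivot along the handle; axes as handle_pivot. The grip is 18 mm thick, round-ended, and runs 41 to 113 mm from the pivot. Locked, its top is 147 mm above the bench, with free air around it.
- clamp_foot: Black rubber foot, 20 mm across, on a sprung spindle at the end of the clamp's arm (62 mm long, in the plane of the handle, on the nest's side); origin at the centre of its underside. The arm drops as the handle is lowered. Locked, it presses on the plate's mat with roughly 40 N; open, it hangs over the plate on the raised arm, whose end is about 215 mm above the bench.
- spare_plate: Loose spare deep-well plate without mat, open wells, 128 x 86 x 43 mm, origin under its centre. To be left alone.
- clear_bottle: Loose clear bottle with blue cap, 68 mm across, 135 mm high, origin under its centre. To be left alone.
- amber_bottle: Loose amber bottle with blue cap, 58 mm across, 105 mm high, origin under its centre. To be left alone.
- beaker: Loose glass beaker, 66 mm across, 85 mm high, origin under its centre. To be left alone.
- tip_box: Loose blue pipette-tip box, 122 x 83 x 78 mm, origin under its centre. To be left alone.
- vial_rack: Loose white vial rack with vials, 75 x 115 x 39 mm, origin under its centre. To be left alone.
- pipette: Loose pipette lying on the bench, about 260 mm long along its x, 22 mm high, origin on the bench near its middle. To be left alone.
Things that resemble listed ones, but are neither listed nor needed, are in the scene too. Of the things like the plate, leave any that is turquoise; of the rest the smaller one is meant.

How it is judged:
By the outcome, as a careful person would: the job done as asked, in the order asked, and still so for the second after the job is handed in, with the robot touching nothing.
It also fails if it takes over 50 s, if anything falls off the work surface, if the arm or the gripper's body presses on something with over 40 N, if the wrist force passes 120 N, or if a joint passes its speed limit or range.

ROBOT

A 7-joint arm with a two-finger parallel gripper is mounted at the origin on the work surface. World frame = base frame: x ahead of the robot, y to its left, z up, the work surface at z = 0. Lengths are in m, angles in rad, forces in N, time in s.
With the tool pointing down it reaches from about 0.35 to 0.775 m from the base axis. Payload 3.1 kg.
Tool frame: the origin (TCP) lies on the centre line of the jaws, within the pads' length; the fingertips stand bot.tip_reach ahead of it and the grasp point (between the pads) is the TCP (bot.tip_reach is the distance from the TCP to the fingertips, in m); z points along the fingers, y is the direction in which the jaws open and shut (so a half turn about z gives the same grasp; the last joint's range is limited). The gripper opens to 85 mm and grips with 20 to 120 N. Pads are 22 mm wide; open, the fingers measure 114 mm over their backs; the gripper's body (76 mm by 85 mm) begins 54 mm behind the grasp point. The pads swing forward as they close: fully open they stand 13 mm farther back than shut.
Start: joints at [-1.372, 0.311, 0.014, 1.512, -0.004, 1.319, -0.027], TCP at [0.131, 0.534, 0.25] pointing down, gripper open.
Joint ranges: [-2.7, 2.7], [-0.3, 1.91], [-1.27, 1.3], [0.12, 2.57], [-1.44, 4.58], [0.2, 2.03], [-3.05, 3.05]. Speed limits (rad/s): [2.79, 2.79, 3.14, 3.14, 3.14, 3.14, 3.14].

INTERFACE

Orientations are given as [roll, pitch, yaw] about the fixed x, y, z axes, in that order (R = Rz(yaw) Ry(pitch) Rx(roll)).
In Python, from plant import bot gives the robot as it stands.
- The arm moves only by the tool send_rows, never from a script. Its argument "motion" is text: rows parted by semicolons, each of 7 numbers parted by spaces: the shift along the tool's x, y, z in cm, then the turn, a rotation vector about the tool's x, y, z in rad, then the finger opening in cm, from 0 to 8.54. In form: x y z ax ay az fingers; .... A call has 1 to 5 rows; each row is the pose to reach, as a shift and turn from the pose commanded when the call began, along the tool's axes at that moment; what a row does not reach only later rows make up. A row lasts 1/10 s, in which the tool goes at most 50 mm and 8.59 degrees, less where a joint would pass 70% of its speed; a pose out of reach is approached as far as the arm can. A call with a gripper value outside its range is refused whole. The fingers move at their own pace and stop on an object; the grip force is fixed at half the most. Time passes only in rows, so rows that repeat a pose let the fingers close. It gives the time, the measured TCP pose, the force and the opening at its end, in the units of the state.
- bot.sense(): the state, without advancing time (a new reading comes with each control period).
- bot.snapshot(name): name is "scene" or "top" or "wrist"; returns a dict with "pixels" (400x640x3 uint8, red, green, blue), "K" (3x3 intrinsics, pixels), "dist" ([k1, k2, p1, p2, k3] as OpenCV has them; the pictures are not rectified), "rvec" (rotation vector, rad) and "tvec" (3), from world to camera coordinates, as OpenCV has them; the wrist camera has in their place "hand_eye" (4x4, takes a point from camera to tool coordinates, whose origin is the TCP and whose axes are the flange's). Camera axes: x right, y down, z forward; pixel columns grow to the right and rows downward; lengths in m; the calibration is good to about 2 mm. A picture is of the moment at which its call begins: read the wrist's pose just before it. There is no depth.
- bot.finish_job(): hands the job in, once; it reports no verdict.
Trained networks look in the newest picture that a camera, given by its name, has taken for a name from the list of things; names that differ only in an ending like _2 or _b are one class to them, and where a whole thing is asked for, a point or a joint stands for the part that bears it (a point fixed in the world has none). Each returns a list of dicts, best first, with "conf" (0 to 1); they miss things now and then, are a little off and sometimes report something else, mostly with a low value. They report only what shows in the picture. A call takes as long as a camera call. They do not tell look-alikes from the thing itself.
- bot.find_in(camera, target): "pixel" ([column, row] in pixels, amid what is visible of it).
The state is a dict: "time_s": time; "q": joint angles; "joint_velocities": joint speeds; "effort": joint torques, N m; "position": TCP position; "ee_rot": TCP orientation; "contact_force": force on the tool from outside, world axes, zero at the start; "ft_torque": the same for the moment, N m; "opening": finger opening in m.
Only numpy, scipy, OpenCV 4.12 (cv2) and the standard library are available. Lean on these libraries where they do the work, as an engineer would, in place of code of your own. Each camera call takes 0.05 s, during which the arm holds its last target. There are 200 camera calls.

## Working session

There is one attempt and no reset: what is moved stays moved. The work goes in short steps, Python scripts to look and compute and a tool call to move; the robot and the scene stay as the last step left them, time stands still between calls to the robot, and variables do not carry over. Pictures are saved under pics/ and viewed, about 8 in all and at most 12, crops included, and the job is handed in when it is done.

Besides the shell and the picture viewer there is one more tool, called after "Call:" by a JSON object that holds its "method" and its "body", one argument or row to a line. send_rows: Moves the arm, as the interface text tells. Its arguments: {"type":"object","properties":{"motion":{"type":"string"}},"required":["motion"]}

```bash
ls; mkdir -p pics
cat > h.py <<'E'
import numpy as np, cv2
from plant import bot
def save(n,s,crop=None,f=1):
    im=s["pixels"][:,:,::-1]
    if crop: a,b,c,d=crop; im=im[b:d,a:c]
    cv2.imwrite("pics/"+n,cv2.resize(im,None,fx=f,fy=f,interpolation=cv2.INTER_CUBIC))
def ray(s,px):
    u=cv2.undistortPoints(np.array([[px]],float),s["K"],s["dist"])[0,0]
    R=cv2.Rodrigues(np.array(s["rvec"],float))[0]; t=np.array(s["tvec"],float).ravel()
    return -R.T@t, R.T@np.array([u[0],u[1],1])
def atz(s,px,z):
    o,d=ray(s,px); return o+d*(z-o[2])/d[2]
def proj(s,P):
    return cv2.projectPoints(np.array(P,float).reshape(-1,3),np.array(s["rvec"],float),np.array(s["tvec"],float),s["K"],s["dist"])[0][:,0]
E
python3 - <<'E'
from h import *
print(bot.sense(), bot.tip_reach)
for c in ["scene","top"]:
    s=bot.snapshot(c); save(c+"0.png",s,None,1.25)
    for t in ["mixer","plate","clamp_handle","handle_grip","clamp_foot","spare_plate"]:
        print(c,t,[(np.round(d["pixel"]).tolist(),round(d["conf"],2)) for d in bot.find_in(c,t)][:4])
E
```

```text
pics
{'time_s': 0.0, 'q': array([-1.3717067 ,  0.31172123,  0.0139822 ,  1.51308578, -0.00441557,
        1.31918849, -0.02721414]), 'joint_velocities': array([-1.50592595e-03,  1.72603151e-03,  9.56360363e-06,  2.20649979e-04,
        4.80293541e-04,  7.98121690e-04, -1.07285108e-03]), 'effort': array([ 8.57970053e-05, -3.79915917e+01,  1.45975105e-01, -2.30589008e+01,
        1.22001648e-02,  1.35837647e-02, -2.67577960e-06]), 'position': array([0.13096969, 0.53346358, 0.24921183]), 'ee_rot': array([-3.13922200e+00,  7.87924541e-05,  2.90087107e+00]), 'contact_force': array([0.3380569 , 0.18443929, 0.29963993]), 'ft_torque': array([ 0.02864163, -0.01029069,  0.04020536]), 'opening': 0.08547371545002226} 0.019
scene mixer [([352.0, 222.0], 0.66)]
scene plate [([337.0, 191.0], 0.82), ([191.0, 212.0], 0.61)]
scene clamp_handle [([383.0, 153.0], 0.52), ([256.0, 247.0], 0.4)]
scene handle_grip [([383.0, 148.0], 0.54)]
scene clamp_foot []
scene spare_plate [([255.0, 247.0], 0.69), ([448.0, 218.0], 0.37)]
top mixer [([293.0, 203.0], 0.62)]
top plate [([307.0, 207.0], 0.76), ([379.0, 309.0], 0.58), ([215.0, 268.0], 0.57)]
top clamp_handle []
top handle_grip [([272.0, 174.0], 0.54)]
top clamp_foot [([309.0, 182.0], 0.53)]
top spare_plate [([230.0, 172.0], 0.7), ([369.0, 237.0], 0.57)]
```

View pics/scene0.png

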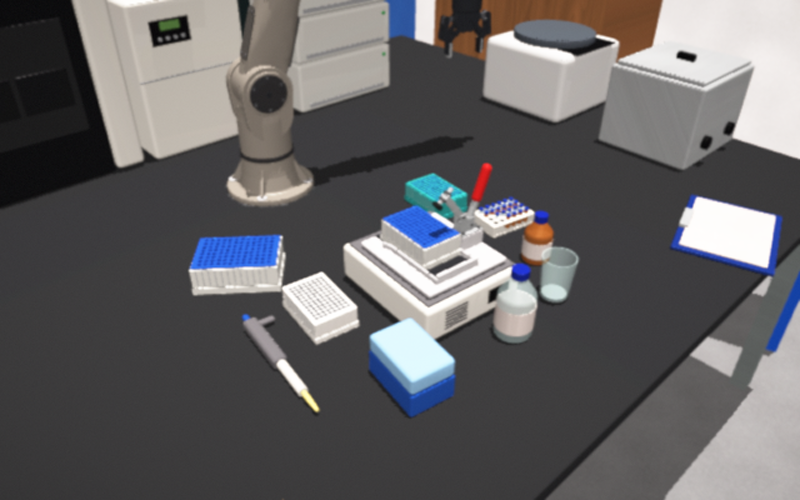

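View pics/top0.png

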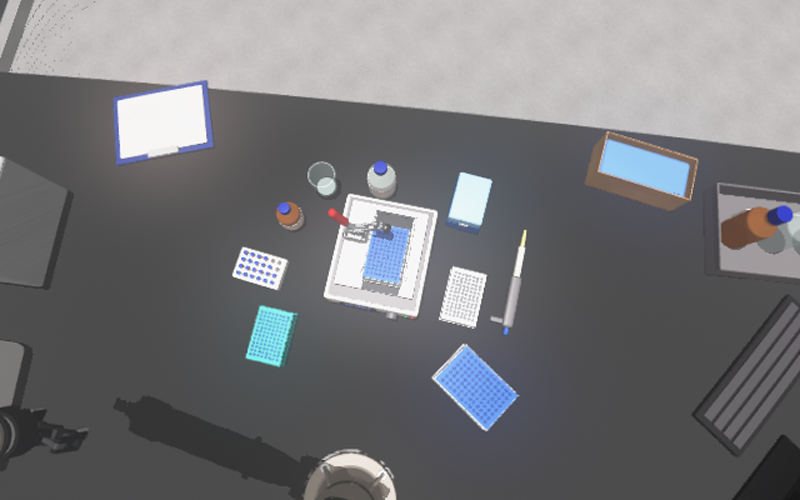

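The candidates for the plate, in top-camera pixels, are (307,207) blue in the mixer's nest, (215,268) turquoise, and (379,309) larger blue on the bench. The one in the nest fits, since it is blue, smaller and between the rails. I'll confirm it in an enlarged crop and read the mixer's corners there.

Run:
```python
from h import *
s=bot.snapshot("top"); save("topc.png",s,(250,145,360,260),5)
s=bot.snapshot("scene"); save("scenec.png",s,(265,120,425,275),5)
```

```text
(no output)
```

View pics/topc.png

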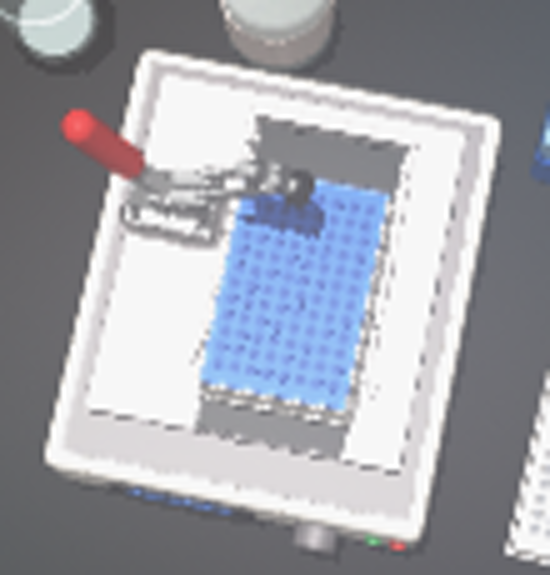

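View pics/scenec.png

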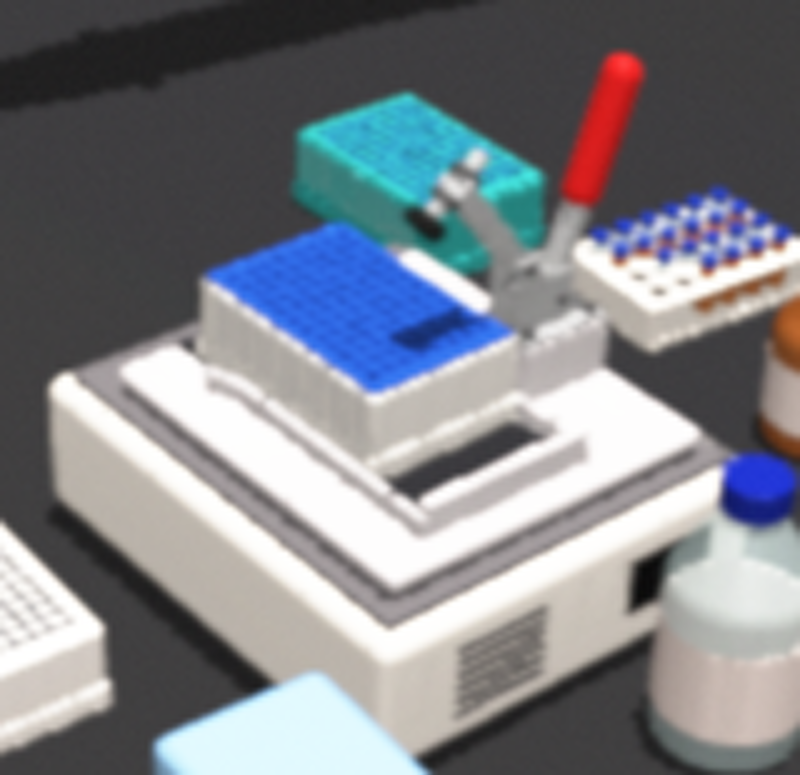

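The crops confirm the small blue-matted plate in the nest (mat corners at about (388,192), (352,412) and (203,383) in the top crop). The handle is raised, with its tip at about (75,125), and the housing corners are clear. I'll fit the mixer pose from these.

```bash
cat >> h.py <<'E'
def mix2w(m,P):
    P=np.array(P,float).reshape(-1,3); c,s=np.cos(m[2]),np.sin(m[2])
    return P@np.array([[c,-s,0],[s,c,0],[0,0,1]]).T+[m[0],m[1],0]
E
python3 - <<'E'
from h import *
from scipy.optimize import least_squares
T=bot.snapshot("top");S=bot.snapshot("scene")
tc=lambda a:np.array(a,float)/5+[250-.4,145-.4]
sc=lambda a:np.array(a,float)/5+[265-.4,120-.4]
H=[[.115,.125,.076],[.115,-.095,.076],[-.14,-.095,.076],[-.14,.125,.076]]
hp=tc([[140,48],[501,116],[421,540],[44,465]])
SP=[[.115,-.095,.074],[-.14,-.095,.074]]; sp=sc([[385,650],[52,385]])
def mat(d): return [[.012-d+.0635,-.0425,.142],[.012-d-.0635,-.0425,.142],[.012-d-.0635,.0425,.142]]
mp=tc([[388,192],[352,410],[204,383]])
def tip(a): # end of grip centre
    return [.015,.080+.108*np.cos(a),.138+.108*np.sin(a)]
def r(p):
    m=p[:3]
    return np.concatenate([(proj(T,mix2w(m,H))-hp).ravel(),(proj(S,mix2w(m,SP))-sp).ravel()*.5,
     (proj(T,mix2w(m,mat(p[3])))-mp).ravel(),(proj(T,mix2w(m,tip(p[4])))-tc([[75,122]])).ravel(),
     (proj(S,mix2w(m,tip(p[4])))-sc([[622,68]])).ravel()])
o=least_squares(r,[.55,0,-.2,.03,1.2],loss='soft_l1'); print(o.x.round(4)); print(r(o.x).round(1)); np.save("m.npy",o.x)
m=o.x
print("scene mat",(proj(S,mix2w(m,mat(m[3])))*5-np.array([265,120])*5).round())
for n,P in dict(back=[-.052-m[3],0,.12],home=[-.052,0,.12],grip=[.015,.08,.138],tip=tip(m[4]),lock=[.015,.165,.147]).items(): print(n,mix2w(m,P).round(4))
print(T["K"][0,0], bot.sense()["ee_rot"])
for t in ["clear_bottle","amber_bottle","beaker","vial_rack"]:
    f=bot.find_in("top",t); print(t,[(atz(T,d["pixel"],.05).round(3),round(d["conf"],2)) for d in f[:2]])
E
```

```text
[ 0.5684 -0.0235 -0.0823  0.0352  1.2156]
[-0.2 -0.7  0.7 -0.5  0.5  0.2 -0.5  0.   0.1  1.  -1.3 -0.2  1.4 -0.9
 -0.4  0.7 -1.9 -0.  -0.   0.5  0.1 -1. ]
scene mat [[371. 394.]
 [192. 269.]
 [338. 213.]]
back [[ 0.4815 -0.0163  0.12  ]]
home [[ 0.5166 -0.0192  0.12  ]]
grip [[0.5899 0.055  0.138 ]]
tip [[0.593  0.0925 0.2393]]
lock [[0.5969 0.1398 0.147 ]]
384.8007371920479 [3.14152181e+00 2.04349207e-05 2.90085749e+00]
clear_bottle [(array([0.749, 0.02 , 0.05 ]), 0.96), (array([0.558, 0.034, 0.05 ]), 0.51)]
amber_bottle [(array([0.629, 0.232, 0.05 ]), 0.56), (array([0.558, 0.028, 0.05 ]), 0.5)]
beaker [(array([0.737, 0.16 , 0.05 ]), 0.96)]
vial_rack [(array([0.492, 0.278, 0.05 ]), 0.83), (array([0.551, 0.03 , 0.05 ]), 0.28)]
```

```bash
cat >> h.py <<'E'
from scipy.spatial.transform import Rotation as Ro
m=np.load("m.npy") if __import__("os").path.exists("m.npy") else None
def go(P,rpy=None):
    "shift cm and rotvec in tool axes from sensed pose to world P"
    s=bot.sense(); R=Ro.from_euler("xyz",s["ee_rot"]); 
    d=R.inv().apply(np.ravel(P)-s["position"])*100
    t=(R.inv()*Ro.from_euler("xyz",rpy)).as_rotvec() if rpy is not None else np.zeros(3)
    print("t",s["time_s"],"pos",s["position"].round(4),"rot",s["ee_rot"].round(3),"F",s["contact_force"].round(1),"-> cm",d.round(2),"rv",t.round(3))
E
python3 -c "
from h import *
go(mix2w(m,[-.145,0,.25]),[np.pi,0,np.pi+m[2]])"
```

```text
t 1.1 pos [0.1311 0.5342 0.2503] rot [3.142 0.    2.901] F [-0.6  0.  -0.5] -> cm [-4.144e+01 -4.602e+01  3.000e-02] rv [ 0.     0.    -0.158]
```

Call:
{"method": "send_rows", "body": {
  "motion": "-41.4 -46 0 0 0 -0.158 0;-41.4 -46 0 0 0 -0.158 0;-41.4 -46 0 0 0 -0.158 0;-41.4 -46 0 0 0 -0.158 0;-41.4 -46 0 0 0 -0.158 0"
}}

```text
time_s: 1.6
position: [0.25, 0.312, 0.2505]
ee_rot: [3.141, 0.0, 3.059]
contact_force: [1.3, 0.3, 0.5]
opening: 0.0124
```

```bash
python3 -c "
from h import *
go(mix2w(m,[-.145,0,.25]),[np.pi,0,np.pi+m[2]])"
```

```text
t 1.6 pos [0.25   0.312  0.2505] rot [3.141 0.    3.059] F [1.3 0.3 0.5] -> cm [-2.000e+01 -3.081e+01  3.000e-02] rv [ 0.001  0.    -0.   ]
```

Call:
{"method": "send_rows", "body": {
  "motion": "-20 -30.8 0 0 0 0 0;-20 -30.8 0 0 0 0 0;-20 -30.8 0 0 0 0 0;-20 -30.8 0 0 0 0 0;-20 -30.8 0 0 0 0 0"
}}

```text
time_s: 2.1
position: [0.3683, 0.0918, 0.2507]
ee_rot: [3.14, 0.001, 3.059]
contact_force: [0.7, -0.0, -0.5]
opening: -0.0002
```

```bash
python3 -c "
from h import *
go(mix2w(m,[-.145,0,.25]),[np.pi,0,np.pi+m[2]])"
```

```text
t 2.1 pos [0.3683 0.0918 0.2507] rot [3.140e+00 1.000e-03 3.059e+00] F [ 0.7 -0.  -0.5] -> cm [-6.39 -9.84  0.07] rv [ 0.001  0.001 -0.   ]
```

Call:
{"method": "send_rows", "body": {
  "motion": "-6.4 -9.4 0 0 0 0 0;-6.4 -9.4 0 0 0 0 0;-6.4 -9.4 0 0 0 0 0;-6.4 -9.4 0 0 0 0 0;-6.4 -9.4 0 0 0 0 0"
}}

```text
time_s: 2.6
position: [0.4232, -0.0043, 0.2502]
ee_rot: [3.141, -0.001, 3.059]
contact_force: [0.0, 0.7, 0.0]
opening: 0.0001
```

```bash
python3 -c "
from h import *
go(mix2w(m,[-.14,0,.131]),[np.pi,0,np.pi+m[2]])
e=bot.sense(); w=bot.snapshot('wrist'); 
A=np.eye(4);A[:3,:3]=Ro.from_euler('xyz',e['ee_rot']).as_matrix();A[:3,3]=e['position']
E=np.linalg.inv(A@np.array(w['hand_eye'])); w['rvec']=cv2.Rodrigues(E[:3,:3])[0];w['tvec']=E[:3,3]
im=w['pixels'].copy(); d=m[3]
for c,P in [((255,0,0),[[.012-d+.064,-.0427,.142],[.012-d-.064,-.0427,.142],[.012-d-.064,.0427,.142],[.012-d+.064,.0427,.142]]),((0,255,0),[[.076,.046,.105],[-.048,.046,.105],[-.048,-.046,.105],[.076,-.046,.105]]),((255,0,255),[[-.14,.125,.078],[-.14,-.095,.078]])]:
    cv2.polylines(im,[proj(w,mix2w(m,P)).round().astype(int)],False,c,1)
w['pixels']=im; save('w1.png',w,None,1.25)
import pickle; pickle.dump(w,open('w1.pkl','wb'))"
```

```text
t 2.6 pos [ 0.4232 -0.0043  0.2502] rot [ 3.141e+00 -1.000e-03  3.059e+00] F [0.  0.7 0. ] -> cm [-0.64 -0.72 11.91] rv [ 0.001 -0.001  0.   ]
```

View pics/w1.png

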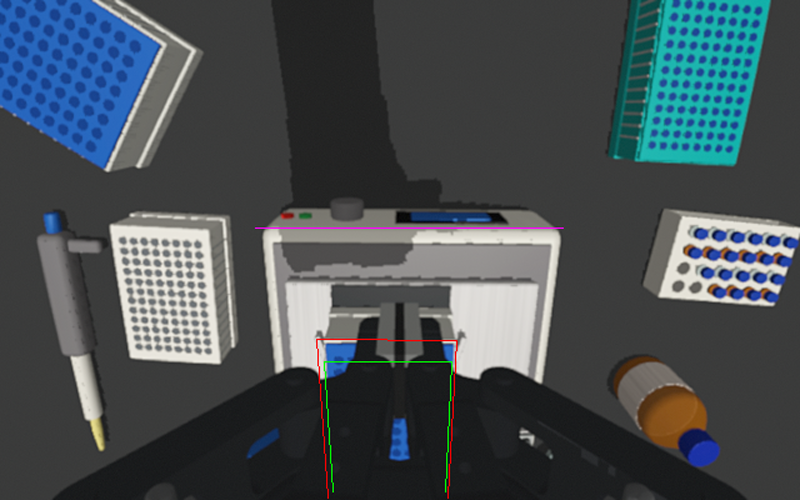

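The overlay agrees within about 2 mm. The plate's rear edge is at row ~345 against the predicted 340, and the nest centre is at column ~390 against 387. Now I'll lower behind the plate.

Call:
{"method": "send_rows", "body": {
  "motion": "0 -0.55 3 0 0 0 0;0 -0.55 6 0 0 0 0;0 -0.55 9 0 0 0 0;0 -0.55 11.5 0 0 0 0;0 -0.55 11.9 0 0 0 0"
}}

```text
time_s: 3.15
position: [0.42, -0.0087, 0.1287]
ee_rot: [-3.141, -0.007, 3.063]
contact_force: [-0.3, 0.4, -0.2]
opening: 0.0
```

```bash
python3 -c "
from h import *
go(mix2w(m,[-.098-m[3]+.035,0.002,.131]),[np.pi,0,np.pi+m[2]])
go(mix2w(m,[-.063,0.002,.131]),[np.pi,0,np.pi+m[2]])"
```

```text
t 3.15 pos [ 0.42   -0.0087  0.1287] rot [-3.141 -0.007  3.063] F [-0.3  0.4 -0.2] -> cm [-5.09 -0.07 -0.26] rv [-0.    -0.007  0.003]
t 3.15 pos [ 0.42   -0.0087  0.1287] rot [-3.141 -0.007  3.063] F [-0.3  0.4 -0.2] -> cm [-8.61 -0.08 -0.29] rv [-0.    -0.007  0.003]
```

Call:
{"method": "send_rows", "body": {
  "motion": "-1.5 0 0 0 0 0 0;-3 0 0 0 0 0 0;-4 0 0 0 0 0 0;-4.5 0 0 0 0 0 0;-4.9 0 0 0 0 0 0"
}}

```text
time_s: 3.65
position: [0.472, -0.0143, 0.1317]
ee_rot: [3.141, -0.001, 3.06]
contact_force: [-3.0, -0.3, 1.5]
opening: 0.0001
```

Call:
{"method": "send_rows", "body": {
  "motion": "-0.4 0 0 0 0 0 0;-0.8 0 0 0 0 0 0;-1.2 0 0 0 0 0 0;-1.6 0 0 0 0 0 0;-2 0 0 0 0 0 0"
}}

```text
time_s: 4.15
position: [0.4921, -0.0166, 0.1312]
ee_rot: [3.142, -0.0, 3.059]
contact_force: [-2.0, -0.1, -0.0]
opening: 0.0002
```

```bash
python3 -c "
from h import *
go(mix2w(m,[-.063,0.002,.131]),[np.pi,0,np.pi+m[2]])"
```

```text
t 4.15 pos [ 0.4921 -0.0166  0.1312] rot [ 3.142 -0.     3.059] F [-2.  -0.1 -0. ] -> cm [-1.36  0.14  0.02] rv [ 0.    -0.    -0.001]
```

Call:
{"method": "send_rows", "body": {
  "motion": "-0.25 0 0 0 0 0 0;-0.5 0 0 0 0 0 0;-0.75 0 0 0 0 0 0;-0.9 0 0 0 0 0 0;-1.0 0 0 0 0 0 0"
}}

```text
time_s: 4.65
position: [0.502, -0.0173, 0.1312]
ee_rot: [-3.142, -0.0, 3.059]
contact_force: [-1.8, 0.1, 0.1]
opening: -0.0003
```

Call:
{"method": "send_rows", "body": {
  "motion": "-0.1 0 0 0 0 0 0;-0.2 0 0 0 0 0 0;-0.3 0 0 0 0 0 0;-0.3 0 0 0 0 0 0;-0.3 0 0 0 0 0 0"
}}

```text
time_s: 5.15
position: [0.5052, -0.0176, 0.1314]
ee_rot: [3.142, 0.001, 3.059]
contact_force: [-0.8, -0.4, -0.5]
opening: 0.0001
```

Call:
{"method": "send_rows", "body": {
  "motion": "-0.1 0 0 0 0 0 0;-0.2 0 0 0 0 0 0;-0.3 0 0 0 0 0 0;-0.4 0 0 0 0 0 0"
}}

```text
time_s: 5.55
position: [0.5068, -0.0178, 0.1311]
ee_rot: [3.141, -0.005, 3.059]
contact_force: [-7.4, 0.3, 4.4]
opening: -0.0
```

Call:
{"method": "send_rows", "body": {
  "motion": "-0.2 0 0 0 0 0 0;-0.3 0 0 0 0 0 0;-0.3 0 0 0 0 0 0"
}}

```text
time_s: 5.85
position: [0.5069, -0.0177, 0.1305]
ee_rot: [3.14, -0.012, 3.059]
contact_force: [-12.6, 1.9, 8.3]
opening: 0.0
```

Run:
```python
from h import *
go(mix2w(m,[-.063,0.002,.131]),[np.pi,0,np.pi+m[2]])
S=bot.snapshot("scene"); save("sc2.png",S,(265,120,425,275),5)
```

```text
t 5.85 pos [ 0.5069 -0.0177  0.1305] rot [ 3.14  -0.012  3.059] F [-12.6   1.9   8.3] -> cm [ 0.12  0.14 -0.05] rv [ 0.001 -0.012 -0.001]
```

View pics/sc2.png

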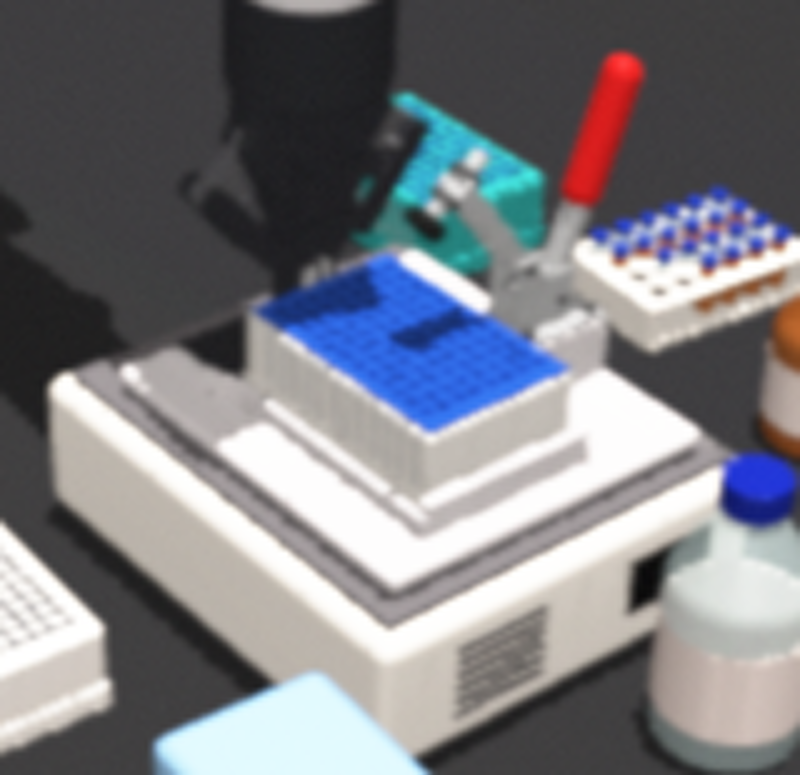

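The plate is home: the force rose to 12.6 N while the TCP stood still, and the picture shows its end at the stop, about (430,510). Now I'll back off and raise the tool.

Call:
{"method": "send_rows", "body": {
  "motion": "0.5 0 0 0 0 0 0;1.5 0 0 0 0 0 0;3.5 0 0 0 0 0 0;4.5 0 -4 0 0 0 0;4.5 0 -9 0 0 0 0"
}}

```text
time_s: 6.4
position: [0.4637, -0.0143, 0.2202]
ee_rot: [-3.141, -0.006, 3.059]
contact_force: [0.7, 0.6, -0.1]
opening: -0.0003
```

Call:
{"method": "send_rows", "body": {
  "motion": "0 0 -4 0 0 0 0;0 0 -8 0 0 0 0;0 0 -11 0 0 0 0;0 0 -11 0 0 0 0"
}}

```text
time_s: 6.8
position: [0.47, -0.0151, 0.3362]
ee_rot: [3.139, 0.012, 3.059]
contact_force: [0.3, -0.7, -0.2]
opening: -0.0002
```

```bash
python3 -c "
from h import *
print(bot.sense()['q'].round(2))
for k in (1,-1): go(mix2w(m,[.015,.079,.33]),[np.pi,0,np.pi+m[2]+k*np.pi/2])
T=bot.snapshot('top')
print([(np.array(d['pixel']).round(1),d['conf']) for d in bot.find_in('top','plate')+bot.find_in('top','clamp_foot')+bot.find_in('top','handle_grip')])
tip=lambda a,r:[.015,.080+r*np.cos(a),.138+r*np.sin(a)]
print(proj(T,mix2w(m,[[.012,0,.142],[-.023,0,.142],tip(m[4],.085)])))
"
```

```text
[-0.62  0.11  0.69  1.58 -0.07  1.47  1.56]
t 6.8 pos [ 0.47   -0.0151  0.3362] rot [3.139 0.012 3.059] F [ 0.3 -0.7 -0.2] -> cm [-11.36   7.88   0.78] rv [-0.008  0.011 -1.571]
t 6.8 pos [ 0.47   -0.0151  0.3362] rot [3.139 0.012 3.059] F [ 0.3 -0.7 -0.2] -> cm [-11.36   7.88   0.78] rv [0.011 0.008 1.57 ]
[(array([378.2, 309. ]), 0.89), (array([319.4, 191.4]), 0.85), (array([214.7, 268.4]), 0.76), (array([410.8, 234.8]), 0.22)]
[[311.3517025  189.04505101]
 [308.78738117 201.3590557 ]
 [268.82192493 172.59027515]]
```

Call:
{"method": "send_rows", "body": {
  "motion": "-2 1.5 0 0 0 0.15 0;-4 3 0 0 0 0.3 0;-6 4.5 0 0 0 0.45 0;-8 6 0 0 0 0.6 0;-11.3 7.9 0 0 0 0.75 0"
}}

```text
time_s: 7.5
position: [0.5857, 0.0549, 0.3301]
ee_rot: [-3.14, -0.002, 2.302]
contact_force: [0.7, -1.2, 1.0]
opening: 0.0001
```

Call:
{"method": "send_rows", "body": {
  "motion": "0 0 0 0 0 0.82 0;0 0 0 0 0 0.82 0;0 0 0 0 0 0.82 0;0 0 0 0 0 0.82 0;0 0 0 0 0 0.82 0"
}}

```text
time_s: 8.0
position: [0.5856, 0.0549, 0.3293]
ee_rot: [-3.138, 0.001, 1.552]
contact_force: [-0.5, 0.4, -0.6]
opening: -0.0003
```

Call:
{"method": "send_rows", "body": {
  "motion": "0 0 0 0 0 0.1 0;0 0 0 0 0 0.1 0"
}}

```text
time_s: 8.2
position: [0.5856, 0.0549, 0.3294]
ee_rot: [-3.139, 0.001, 1.458]
contact_force: [-0.2, -0.3, -0.3]
opening: -0.0003
```

```bash
python3 -c "
from h import *
print(bot.sense()['q'].round(2))
go(mix2w(m,[.015,.079,.33]),[np.pi,0,np.pi+m[2]-np.pi/2])
"
```

```text
[-0.71  0.48  0.95  1.26 -0.39  1.59  0.07]
t 8.2 pos [0.5856 0.0549 0.3294] rot [-3.139e+00  1.000e-03  1.458e+00] F [-0.2 -0.3 -0.3] -> cm [-0.04  0.43 -0.06] rv [-0.003  0.001 -0.03 ]
```

Call:
{"method": "send_rows", "body": {
  "motion": "0 0.4 1 0 0 -0.03 0;0 0.4 3 0 0 -0.03 0;0 0.4 4.5 0 0 -0.03 0;0 0.4 5 0 0 -0.03 0;0 0.4 5 0 0 -0.03 0"
}}

```text
time_s: 8.7
position: [0.5895, 0.0547, 0.28]
ee_rot: [-3.139, 0.0, 1.49]
contact_force: [0.5, 0.3, 0.4]
opening: -0.0001
```

Run:
```python
from h import *
go(mix2w(m,[.016,.079,.244]),[np.pi,0,m[2]+np.pi/2])
S=bot.snapshot("scene"); save("sc3.png",S,(265,80,425,235),5)
```

```text
t 8.7 pos [0.5895 0.0547 0.28  ] rot [-3.139  0.     1.49 ] F [0.5 0.3 0.4] -> cm [-0.06  0.15  3.6 ] rv [-0.003  0.     0.001]
```

View pics/sc3.png

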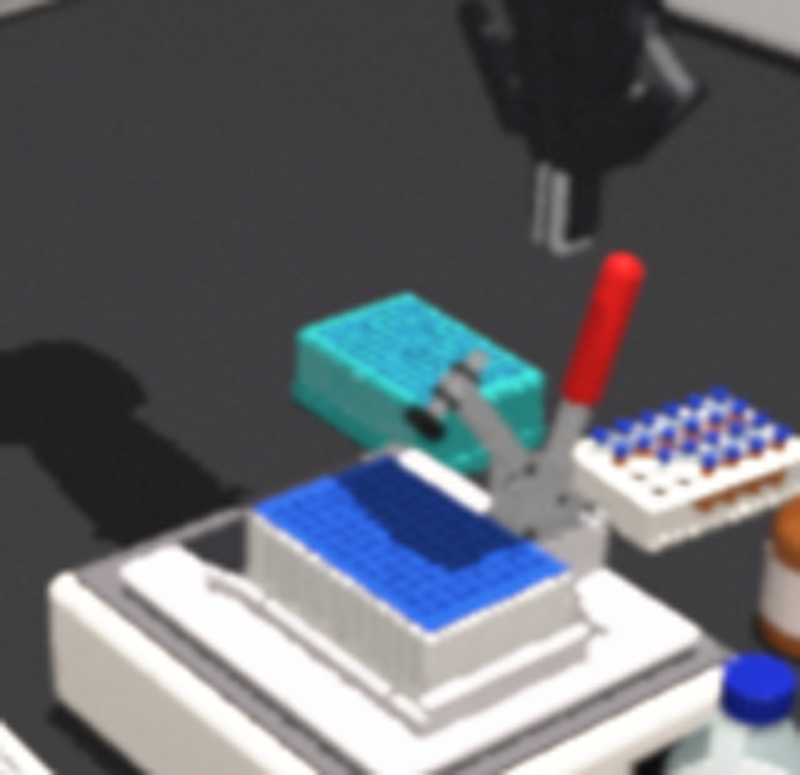

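The fingertips at (565,245) hang on the nest side of the grip (end at (622,265)), clear of the arm. I'll work out the arc.

Run:
```python
import numpy as np
y0,z0=.079,.244
for r in [.09]:
  for a in [1.2,1.05,.9,.75,.6,.5,.4,.3,.2,.13,.05,0,-.05]:
    y=.08+r*np.cos(a)-.009*np.sin(a)-.011; z=.138+r*np.sin(a)+.009*np.cos(a)+.019
    print(a,"dx",round((y-y0)*100,2),"dz(tool)",round((z0-z)*100,2))
```

```text
1.2 dx 1.42 dz(tool) -0.01
1.05 dx 2.7 dz(tool) 0.45
0.9 dx 3.89 dz(tool) 1.09
0.75 dx 4.97 dz(tool) 1.91
0.6 dx 5.92 dz(tool) 2.88
0.5 dx 6.47 dz(tool) 3.6
0.4 dx 6.94 dz(tool) 4.37
0.3 dx 7.33 dz(tool) 5.18
0.2 dx 7.64 dz(tool) 6.03
0.13 dx 7.81 dz(tool) 6.64
0.05 dx 7.94 dz(tool) 7.35
0 dx 8.0 dz(tool) 7.8
-0.05 dx 8.03 dz(tool) 8.25
```

Call:
{"method": "send_rows", "body": {
  "motion": "0 0.1 1.5 0 0 0 0;0 0.1 3 0 0 0 0;0 0.1 3.6 0 0 0 0;0 0.1 3.6 0 0 0 0"
}}

```text
time_s: 9.15
position: [0.591, 0.0545, 0.2451]
ee_rot: [-3.141, 0.0, 1.489]
contact_force: [-1.0, -0.2, -0.6]
opening: -0.0002
```

Call:
{"method": "send_rows", "body": {
  "motion": "0.8 0 0 0 0 0 0;1.4 0 0 0 0 0 0;2.0 0 0.2 0 0 0 0;2.7 0 0.45 0 0 0 0;3.3 0 0.8 0 0 0 0"
}}

```text
time_s: 9.65
position: [0.5943, 0.0882, 0.2375]
ee_rot: [3.14, -0.0, 1.49]
contact_force: [0.7, -0.1, 1.4]
opening: -0.0006
```

Call:
{"method": "send_rows", "body": {
  "motion": "0.6 0 0.3 0 0 0 0;1.1 0 0.7 0 0 0 0;1.67 0 1.1 0 0 0 0;2.2 0 1.6 0 0 0 0;2.62 0 2.1 0 0 0 0"
}}

```text
time_s: 10.15
position: [0.5959, 0.1142, 0.2157]
ee_rot: [-3.141, -0.0, 1.489]
contact_force: [0.8, 0.6, 0.1]
opening: 0.0
```

Run:
```python
from h import *
go(mix2w(m,[.016,.079+.0592,.244-.0288]),[np.pi,0,m[2]+np.pi/2])
S=bot.snapshot("scene"); save("sc4.png",S,(305,80,425,200),5)
```

```text
t 10.15 pos [0.5959 0.1142 0.2157] rot [-3.141 -0.     1.489] F [0.8 0.6 0.1] -> cm [-0.12 -0.01  0.05] rv [-0.    -0.     0.001]
```

View pics/sc4.png

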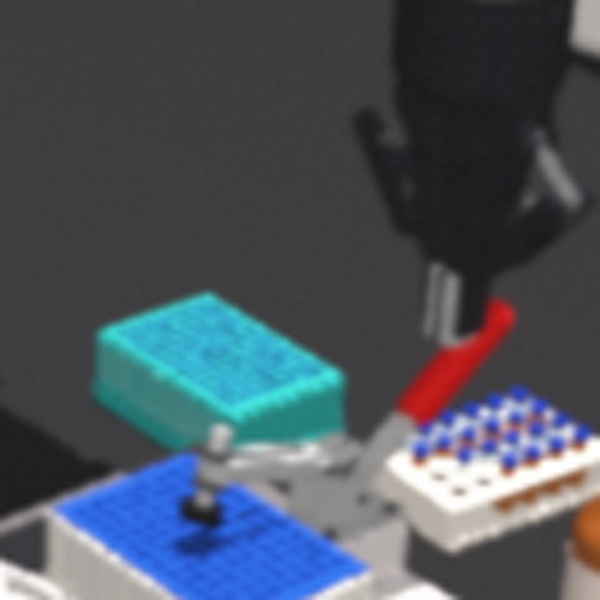

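The handle follows, with the fingertips on the grip at about (460,340), and the foot is coming down over the mat. I'll go on.

Call:
{"method": "send_rows", "body": {
  "motion": "0.4 0 0.5 0 0 0 0;0.75 0 1.1 0 0 0 0;1.02 0 1.5 0 0 0 0;1.2 0 1.9 0 0 0 0;1.41 0 2.3 0 0 0 0"
}}

```text
time_s: 10.7
position: [0.5972, 0.1271, 0.1936]
ee_rot: [3.141, 0.0, 1.489]
contact_force: [-1.3, -0.4, 3.9]
opening: 0.0004
```

Call:
{"method": "send_rows", "body": {
  "motion": "0.16 0 0.4 0 0 0 0;0.3 0 0.85 0 0 0 0;0.38 0 1.2 0 0 0 0;0.45 0 1.5 0 0 0 0;0.5 0 1.8 0 0 0 0"
}}

```text
time_s: 11.2
position: [0.5974, 0.1329, 0.1745]
ee_rot: [-3.141, -0.0, 1.489]
contact_force: [0.9, 0.5, -0.7]
opening: 0.0003
```

Call:
{"method": "send_rows", "body": {
  "motion": "0 0 0.3 0 0 0 0;0 0 0.6 0 0 0 0;0 0 0.7 0 0 0 0"
}}

```text
time_s: 11.5
position: [0.5971, 0.1323, 0.1675]
ee_rot: [-3.14, 0.0, 1.489]
contact_force: [0.5, 0.3, 0.1]
opening: -0.0
```

Call:
{"method": "send_rows", "body": {
  "motion": "0 0 -2 0 0 0 0;0 0 -6 0 0 0 0;0 0 -11 0 0 0 0;0 0 -15 0 0 0 0;0 0 -16 0 0 0 0"
}}

```text
time_s: 12.0
position: [0.5997, 0.1315, 0.3341]
ee_rot: [3.132, -0.002, 1.489]
contact_force: [0.5, 0.3, -0.1]
opening: -0.0001
```

Run:
```python
from h import *
S=bot.snapshot("scene"); save("sc5.png",S,(265,120,425,275),5)
T=bot.snapshot("top"); save("top5.png",T,None,1.25)
for a in (0,.13): print((proj(S,mix2w(m,[.015,.08+.108*np.cos(a),.138+.108*np.sin(a)]))-[265,120])*5)
print((proj(S,mix2w(m,[[.076,-.0427,.142],[-.052,-.0427,.142],[.076,-.0427,.098]]))-[265,120])*5)
```

```text
[[709.19569125 212.65405021]]
[[710.85264827 187.5415772 ]]
[[425.93544497 432.74568694]
 [238.10541961 301.76709715]
 [421.80323677 518.25594343]]
```

View pics/sc5.png

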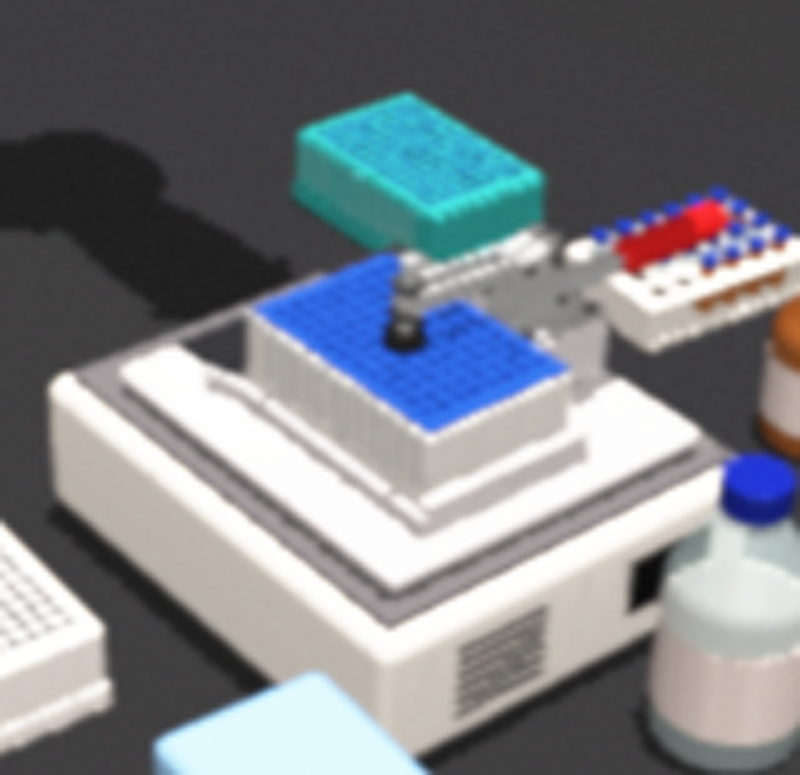

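View pics/top5.png

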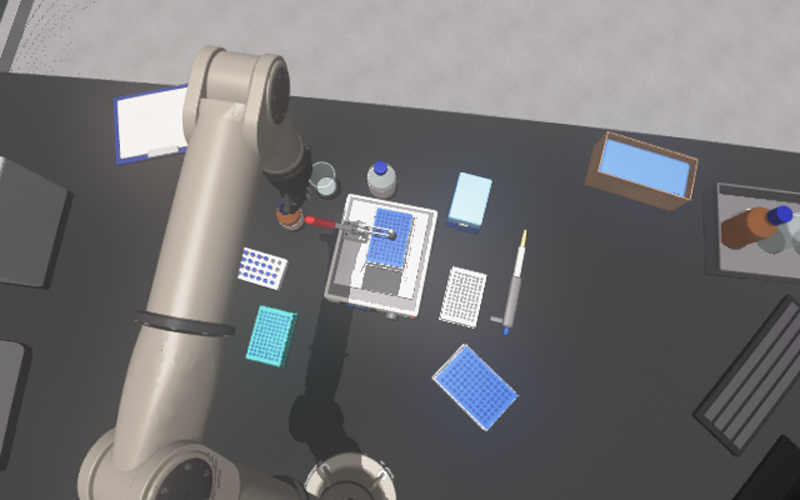

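The handle end at (712,213) matches the locked prediction (709,213); at the dead point it would be at row 188. The foot sits on the mat at (405,335), the plate's corner is where the home pose predicts, and the other items haven't moved.

```bash
python3 -c "
from plant import bot
print(bot.sense()['contact_force'].round(1)); print(bot.finish_job())"
```

```text
[-0.6 -0.1  0.1]
the job is handed in; nothing more can be done
None
```

The plate is fully home and the clamp is locked on it. I handed the job in at about 12 s of robot time.

- **Plate:** I pushed the blue-matted plate in the nest along its rails with the closed fingertips. At the end stop the push force rose to about 12.6 N while the tool stood still. In the last scene picture its corner was within about 1 px of the predicted home pose.
- **Clamp:** I pushed the red grip over and down from the nest side. The resistance rose to about 4 N, then dropped to zero as it snapped. The tool then went down to the height of the locked grip without meeting any force. In the picture the handle end matches the locked angle (0, not the dead point at 0.13), and the rubber foot stands on the mat.
- **Rest of the bench:** The tool was clear of everything (contact force about 0) when I handed in. The bench items look unmoved in the last top view, where the arm and gripper partly cover the clipboard and the amber bottle.

One check disagreed slightly: the tool stopped against the plate about 1 mm short of where I had estimated home, which is within the calibration error. No check failed. I did not measure the foot's holding force.

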